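# Fit a polishing wheel and its clamp collar on an inclined spindle

### The job

Get the inclined polishing head ready for use: slide the grey polishing wheel, hub side up, down the leaning spindle until its flat underside is fully home against the flange, and only then slide the plain steel collar down after it until it is fully home on the wheel's hub. Leave both there and leave the bowl, jar, mallet and file where they are.

Things in the scene. Friction and masses are not known exactly. Their poses are not given: they have to be found in the camera images.
- spindle: Fixed steel spindle; it does not turn. Origin: centre of the seat face of its flange (60 mm across, 8 mm thick), 115 mm above the table. z points up along the spindle, which leans 30 degrees from vertical to the head's front (-x, towards the robot); y is level. Rod 16 mm thick to 62 mm from the seat, then tapering to 6 mm at the tip at 74 mm. Friction can hold a ring part-way: push it home.
- spindle_tip (a point): The tip of the spindle, 74 mm from the seat along the spindle axis.
- collar_home (a point): Where the collar's middle is when it is home on the home wheel's hub: on the spindle axis, 55 mm from the seat.
- head: Grey cast polishing head that carries the spindle, fixed. Base 180 mm (x, from -55 to +125 mm) by 120 mm (y); origin on the table straight below the centre of the seat. A dark motor lies across it behind the spindle and reaches 99 mm above the table. All of it other than spindle and flange lies lower than 125 mm.
- wheel: Grey polishing wheel, 100 mm in diameter and 16 mm thick, with a bright aluminium hub on top, 44 mm in diameter and 28 mm high (whole height 44 mm, 300 g give or take 40 %). A round 20 mm bore goes right through. It starts flat on the table, hub up. Origin: centre of its flat underside; z points up through the hub.
- collar: Plain steel clamp collar, a thick ring 60 mm in outer diameter, 22 mm high, with a 20 mm through bore (160 g give or take 40 %), the same either way up. It starts flat on the table. Origin: centre of its underside; z along its axis.
- collar_mid (a point): The middle of the collar, on its axis, 11 mm above its underside.
- bowl: Bystander: white plastic bowl, 170 mm across and 65 mm high. Origin: centre of its underside.
- jar: Bystander: amber glass jar, 60 mm across and 65 mm high. Origin: centre of its underside.
- mallet: Bystander: wooden mallet lying down, head 90 mm long along y and 52 mm thick, handle to +x reaching 190 mm from the origin (under the middle of the head).
- file: Bystander: hand file lying flat, 220 mm long along x (handle to -x), 22 mm high. Origin: under the end of the handle where the blade begins.
Things that resemble listed ones, but are neither listed nor needed, are in the scene too. There is more than one size of the head; the job needs the smallest.

How it is judged:
By the outcome, as a careful person would: the job done as asked, in the order asked, and still so for the second after the job is handed in, with the robot touching nothing.
It also fails if it takes over 67 s, if anything falls off the work surface, if the arm or the gripper's body presses on something with over 40 N, if the wrist force passes 120 N, or if a joint passes its speed limit or range.

### The arm

A 7-joint arm with a two-finger parallel gripper is mounted at the origin on the work surface. World frame = base frame: x ahead of the robot, y to its left, z up, the work surface at z = 0. Lengths are in m, angles in rad, forces in N, time in s.
With the tool pointing down it reaches from about 0.35 to 0.9 m from the base axis. Payload 8.1 kg.
Tool frame: the origin (TCP) lies midway between the tips of the shut fingers; the grasp point (between the pads) lies 19 mm behind it; z points along the fingers, y is the line along which they close (so a half turn about z gives the same grasp; the last joint's range is limited). The gripper opens to 92 mm and grips with 3 to 60 N. Pads are 19 mm wide; open, the fingers measure 130 mm over their backs; the gripper's body (75 mm by 190 mm) begins 47 mm behind the grasp point.
Start: joints at [1.151, 0.434, 0.025, 1.573, -0.012, 1.134, -0.075], TCP at [0.195, -0.594, 0.227] pointing down, gripper open.
Joint ranges: [-2.62, 2.62], [-0.44, 2.09], [-1.27, 1.32], [0.08, 2.57], [-1.32, 4.46], [0.12, 2], [-2.74, 2.74]. Speed limits (rad/s): [2.22, 2.22, 3.01, 3.01, 3.14, 3.14, 3.14].

### API

Orientations are given as a rotation vector (axis times angle).
In Python, from cell import observe, cams, job gives the robot as it stands. The module is installed in compiled form; this text tells all that it offers.
- The arm moves only by the tool step_arm, never from a script. Its argument "steps" is a list of rows, each a list of 6 numbers: the shift along the world's x, y, z in mm, then the turn, a rotation vector about the world's x, y, z in rad. In form: [[dx, dy, dz, rx, ry, rz], ...]. A call has 1 to 20 rows; each row shifts and turns the commanded pose from where the row before left it; what a row does not reach is not made up. A row lasts 1/12 s, in which the tool goes at most 41.7 mm and 7.16 degrees, less where a joint would pass 70% of its speed; a pose out of reach is approached as far as the arm can. A call with a gripper value outside its range is refused whole. "gripper" is the opening, from 0 (shut) to 1 (fully open), set as the call begins (left out, the last holds). The fingers move at their own pace and stop on an object; "force" is the grip in N (left out, the last holds). Time passes only in rows, so rows that do not move let the fingers close. It gives the time, the measured TCP pose, the force, the opening and the grip force at its end, in the units of the state.
- observe(): the state, without advancing time (a new reading comes with each control period).
- cams.get_image(name): name is "side" or "top" or "wrist"; returns the picture (480x640x3 uint8, red, green, blue); there is no depth.
- cams.get_calibration(name): a dict with "fov_y" (degrees; the focal length in pixels is half the picture's height over the tangent of half this angle, whatever the lens; pixels are square), "cx", "cy" (the principal point, pixels), "dist_coeffs" ([k1, k2, p1, p2, k3] as OpenCV has them; the pictures are not rectified), "world_to_cam" (4x4, takes a point from world to camera coordinates). Camera axes: x right, y up, looking along -z (the intrinsics and any distortion apply to the point x, -y, -z); pixel columns grow to the right and rows downward; lengths in m; the calibration is good to about 2 mm. A picture is of the moment at which its call begins: read the wrist's pose just before it. get_calibration takes no time and is no camera call; for the wrist camera it gives the pose at the moment of the call.
- job.sign_off(): hands the job in; it is judged then, once.
The state is a dict: "clock": time; "joints": joint angles; "dq": joint speeds; "joint_efforts": joint torques, N m; "position": TCP position; "ee_rot": TCP orientation; "force": force on the tool from outside, world axes, zero at the start; "ft_torque": the same for the moment, N m; "width": opening from 0.0 (shut) to 1.0 (fully open); "gripper_force": force on a finger pad.
Only numpy, scipy, OpenCV 4.12 (cv2) and the standard library are available. Lean on these libraries where they do the work, as an engineer would, in place of code of your own. Each camera call takes 0.05 s, during which the arm holds its last target. There are 200 camera calls.

## Working session

There is one attempt and no reset: what is moved stays moved. The work goes in short steps, Python scripts to look and compute and a tool call to move; the robot and the scene stay as the last step left them, time stands still between calls to the robot, and variables do not carry over. Pictures are saved under pics/ and viewed, at most 10 in all, crops included, and the job is handed in when it is done.

Besides the shell and the picture viewer there is one more tool, called after "Request:" in YAML: its name, and indented under it one key for each argument. step_arm: Moves the arm, as the interface text tells. Its arguments: {"type":"object","properties":{"steps":{"type":"array","items":{"type":"array","items":{"type":"number"}}},"gripper":{"type":"number"},"force":{"type":"number"}},"required":["steps"]}

```bash
mkdir -p pics; cat > h.py <<'E'
import numpy as np, cv2
from scipy.spatial.transform import Rotation as R
from cell import observe, cams, job
def K(c):
    f=240/np.tan(np.radians(c['fov_y'])/2); return np.array([[f,0,c['cx']],[0,f,c['cy']],[0,0,1]])
def ray(c,uv):
    p=cv2.undistortPoints(np.array([[uv]],float),K(c),np.array(c['dist_coeffs'],float))[0,0]
    M=np.linalg.inv(np.array(c['world_to_cam'])); d=M[:3,:3]@[p[0],-p[1],-1]; return M[:3,3],d
def onplane(c,uv,z):
    o,d=ray(c,uv); return o+d*(z-o[2])/d[2]
def proj(c,P):
    M=np.array(c['world_to_cam']); q=(M[:3,:3]@np.atleast_2d(P).T).T+M[:3,3]; q=q*[1,-1,-1]
    return cv2.projectPoints(q,np.zeros(3),np.zeros(3),K(c),np.array(c['dist_coeffs'],float))[0][:,0]
E
python3 - <<'E'
from h import *
for n in ('top','side'):
    im=cams.get_image(n); cv2.imwrite(f'pics/{n}0.png',im[...,::-1]); c=cams.get_calibration(n)
    print(n,c['fov_y'],c['cx'],c['cy'],c['dist_coeffs'],np.linalg.inv(c['world_to_cam']).round(3).tolist())
s=observe(); print({k:np.round(v,3).tolist() for k,v in s.items()})
E
```

```text
top 49.22370812657417 317.9404554855134 231.45637024870814 [-0.09020271  0.          0.          0.          0.        ] [[-0.028, 0.996, -0.084, 0.364], [-1.0, -0.029, -0.006, -0.133], [-0.009, 0.084, 0.996, 1.562], [0.0, 0.0, 0.0, 1.0]]
side 49.34246367867868 318.54989335240197 235.6696525952537 [-0.13546877  0.          0.          0.          0.        ] [[-0.879, 0.319, -0.354, 0.016], [-0.477, -0.589, 0.652, 0.765], [-0.0, 0.742, 0.67, 1.05], [0.0, 0.0, 0.0, 1.0]]
{'clock': 0.1, 'joints': [1.151, 0.435, 0.025, 1.574, -0.012, 1.134, -0.075], 'dq': [0.002, -0.002, -0.001, -0.001, -0.0, -0.002, -0.001], 'joint_efforts': [0.004, -66.913, 0.989, -31.515, -0.06, 0.037, 0.0], 'position': [0.195, -0.593, 0.226], 'ee_rot': [-3.101, -0.495, 0.001], 'force': [0.161, 0.363, -0.163], 'ft_torque': [-0.028, 0.002, 0.009], 'gripper_force': 0.0, 'width': 1.002}
```

View pics/top0.png

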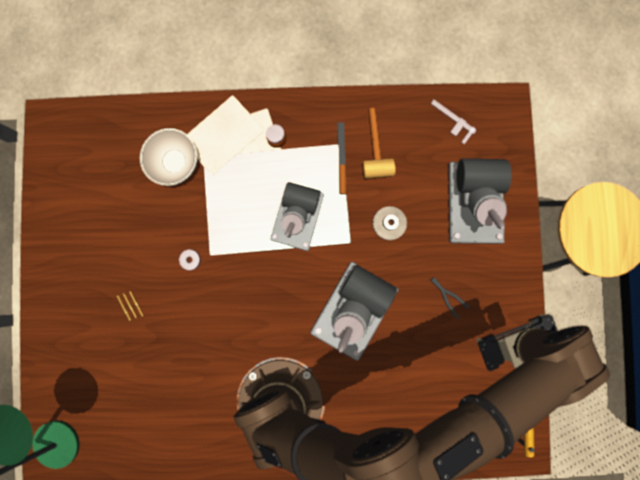

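View pics/side0.png

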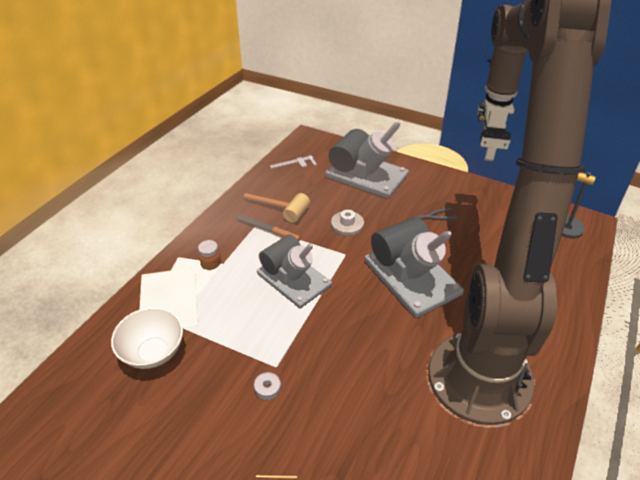

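The smallest head is at top (297,215), the wheel at (390,223) and the collar at (189,260). In the side view they are at (295,270), (347,222) and (267,385). Next I'll zoom in to measure them.

```bash
python3 - <<'E'
from h import *
t=cv2.imread('pics/top0.png'); s=cv2.imread('pics/side0.png')
def cr(im,x,y,w,h): return cv2.resize(im[y:y+h,x:x+w],(400,300),interpolation=cv2.INTER_CUBIC)
m=np.vstack([np.hstack([cr(t,257,178,80,75-0) if 0 else cr(t,257,178,80,60+15)[:300],cr(s,250,228,88,80)]),np.hstack([cr(t,370,208,40,30),cr(t,169,245,40,30)])])
m=np.vstack([np.hstack([cr(t,250,178,100,75),cr(s,245,233,100,75)]),np.hstack([cr(t,366,205,48,36),cr(t,165,242,48,36)])])
cv2.imwrite('pics/m1.png',m)
c=cams.get_calibration('top'); 
for n,uv,z in (('wheel',(390.5,222.5),.044),('collar',(189,260),.022),('seat',(293,222),.115),('jar',(275,134),.06),('bowl',(169,157),.06)): print(n,onplane(c,uv,z).round(4))
E
```

```text
wheel [ 0.5122 -0.3356  0.044 ]
collar [0.4203 0.2604 0.022 ]
seat [ 0.5145 -0.0556  0.115 ]
jar [ 0.7814 -0.0058  0.06  ]
bowl [0.7236 0.3088 0.06  ]
```

View pics/m1.png

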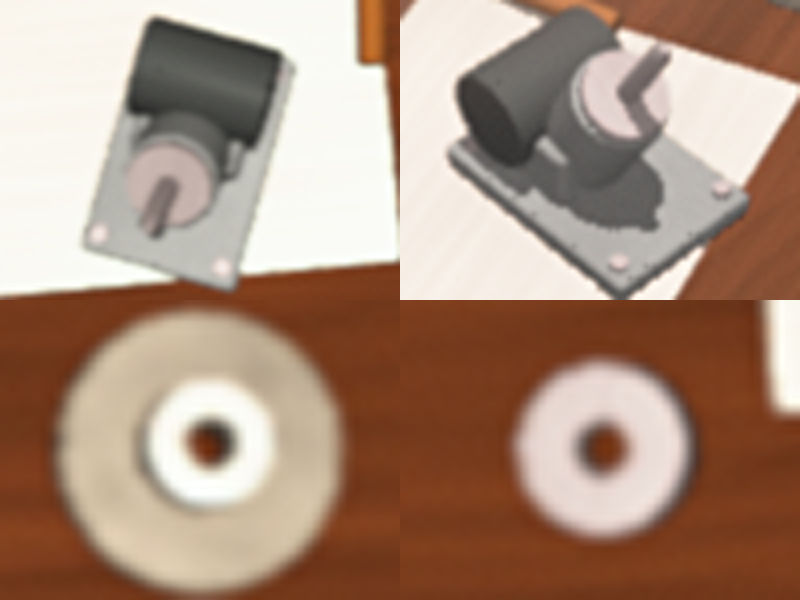

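Measured centres, top view: wheel hub (391.2,222.0), collar (189.5,259.8). The head's front edge runs from (271,239) to (310,250). I'll move over the head for a wrist view.

Request:
step_arm:
  steps:
    - [20, 24, 17, 0, 0, -0.058]
    - [20, 24, 17, 0, 0, -0.058]
    - [20, 24, 17, 0, 0, -0.058]
    - [20, 24, 17, 0, 0, -0.058]
    - [20, 24, 17, 0, 0, -0.058]
    - [20, 24, 17, 0, 0, -0.058]
    - [20, 24, 17, 0, 0, -0.058]
    - [20, 24, 17, 0, 0, -0.058]
    - [20, 24, 17, 0, 0, -0.058]
    - [20, 24, 17, 0, 0, -0.058]
    - [0, 31, 2, 0, 0, 0]
    - [0, 31, 2, 0, 0, 0]
    - [0, 31, 2, 0, 0, 0]
    - [0, 31, 2, 0, 0, 0]
    - [0, 31, 2, 0, 0, 0]
    - [0, 31, 2, 0, 0, 0]
    - [0, 31, 2, 0, 0, 0]
    - [0, 31, 2, 0, 0, 0]
    - [0, 0, 0, 0, 0, 0]
    - [0, 0, 0, 0, 0, 0]

```text
clock: 1.77
position: [0.3946, -0.1045, 0.4128]
ee_rot: [3.115, -0.407, 0.0]
force: [-0.5, -0.4, 1.0]
width: 1.002
gripper_force: 0.0
```

```bash
python3 - <<'E'
from h import *
c=cams.get_calibration('wrist'); im=cams.get_image('wrist'); cv2.imwrite('pics/w1.png',im[...,::-1])
np.save('w1.npy',c,allow_pickle=True)
s=observe(); print({k:np.round(v,3).tolist() for k,v in s.items()})
print(c['fov_y'],c['dist_coeffs'],np.linalg.inv(c['world_to_cam']).round(3).tolist())
print(R.from_rotvec(s['ee_rot']).as_matrix().round(3).tolist())
E
```

```text
{'clock': 1.817, 'joints': [0.38, -0.02, -0.241, 1.7, -0.004, 1.462, -1.693], 'dq': [0.019, 0.011, 0.029, -0.002, 0.003, -0.001, 0.005], 'joint_efforts': [-1.378, -33.315, -1.226, -34.71, -0.3, -0.045, -0.133], 'position': [0.395, -0.106, 0.413], 'ee_rot': [3.114, -0.411, -0.0], 'force': [-0.082, 0.33, -0.596], 'ft_torque': [0.053, 0.01, 0.008], 'gripper_force': 0.0, 'width': 0.999}
67.74076118284245 [-0.00613708  0.          0.          0.          0.        ] [[-0.257, 0.921, 0.292, 0.472], [-0.966, -0.245, -0.078, -0.126], [-0.0, -0.302, 0.953, 0.57], [0.0, 0.0, 0.0, 1.0]]
[[0.966, -0.259, -0.0], [-0.259, -0.966, -0.0], [-0.0, 0.001, -1.0]]
```

View pics/w1.png

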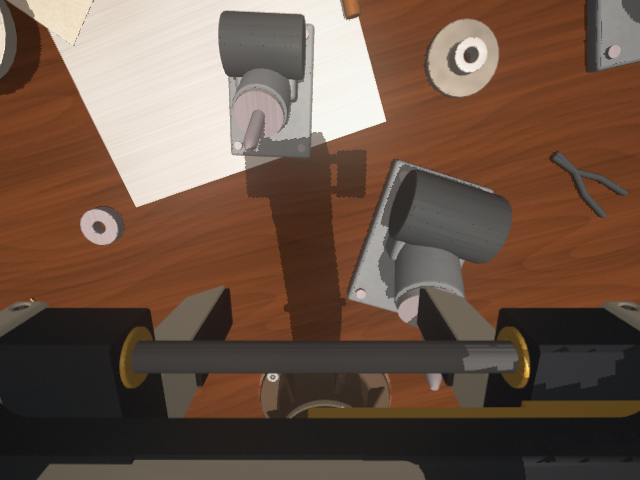

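The wrist view shows the small head at (265,85), its rod from about (262,115) to the tip at (252,148), the wheel hub at (471,55) and the collar at (101,226). I'll zoom in on these.

```bash
python3 - <<'E'
from h import *
t=cv2.imread('pics/w1.png')
def cr(im,x,y,w,h,W,H): return cv2.resize(im[y:y+h,x:x+w],(W,H),interpolation=cv2.INTER_CUBIC)
a=cr(t,210,5,110,160,412,600)  # x3.745
b=cr(t,425,15,80,62,388,300); d=cr(t,70,200,64,50,388,300)
cv2.imwrite('pics/m2.png',np.hstack([a,np.vstack([b,d])]))
g=cv2.cvtColor(t,cv2.COLOR_BGR2HSV)
# bright hub & collar contours
for n,(x,y,w,h),thr in (('hub',(440,25,60,60),190),('collar',(75,200,55,55),165)):
    roi=t[y:y+h,x:x+w]; m=((roi.min(2)>thr)*255).astype(np.uint8)
    cs,_=cv2.findContours(m,cv2.RETR_CCOMP,cv2.CHAIN_APPROX_NONE)
    for q in cs:
        if len(q)>15:
            e=cv2.fitEllipse(q); print(n,np.round(np.add(e[0],(x,y)),1),np.round(e[1],1))
E
```

```text
hub [470.7  54.4] [29.1 34.5]
hub [470.6  54.3] [16.9 19.9]
collar [ 98.7 226.6] [30.9 37.4]
collar [ 98.6 227.1] [14.  16.3]
```

View pics/m2.png

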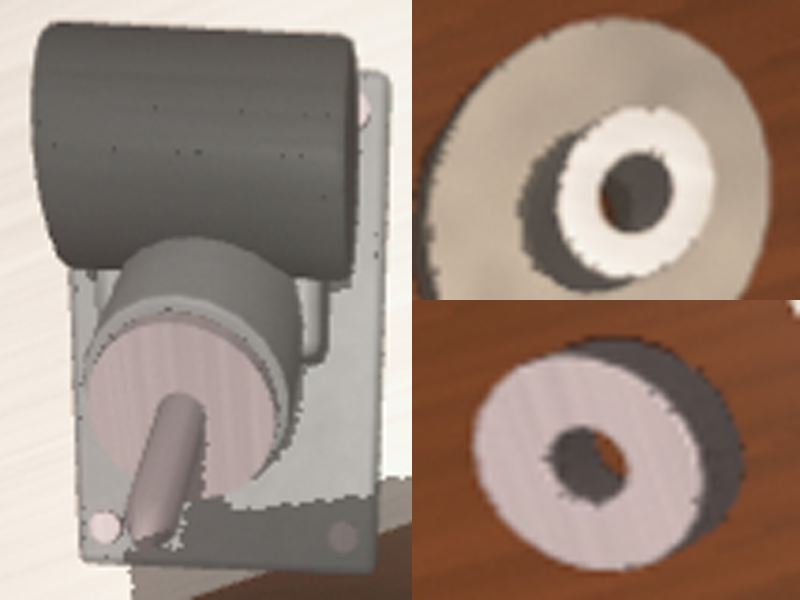

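```bash
python3 - <<'E'
from h import *
w=np.load('w1.npy',allow_pickle=True).item(); t=cams.get_calibration('top'); s=cams.get_calibration('side')
im=cv2.imread('pics/w1.png').astype(int)
for n,c,a,b in (('wrist',w,(258.6,113.9),(250,148.5)),('top',t,(292.5,224.4),(288.8,235)),('side',s,(300.8,256),(310,245.5))):
    A=onplane(c,a,.115);B=onplane(c,b,.1791);d=B-A
    print(n,A.round(4),B.round(4),'horiz',np.hypot(*d[:2]).round(4),'yaw',np.degrees(np.arctan2(-d[1],-d[0])).round(1))
for z in (0.01,.015,.02):
    P=[onplane(w,p,z) for p in ((231.4,154.4),(310.4,157.6),(313.6,24.2))]
    e1=P[0]-P[1]; e2=P[2]-P[1]; print(z,np.linalg.norm(e1).round(4),np.linalg.norm(e2).round(4),np.degrees([np.arctan2(-e1[0],e1[1]),np.arctan2(e2[1],e2[0])]).round(2),((P[0]+P[1])/2+e2/np.linalg.norm(e2)*.055).round(4))
for n,p,q,z in (('wheel',(470.65,54.4),(391.2,222.0),.044),('collar',(98.65,226.8),(189.5,259.8),.022)):
    print(n,onplane(w,p,z).round(4),onplane(t,q,z).round(4))
E
```

```text
wrist [ 0.5106 -0.0542  0.115 ] [ 0.4747 -0.0447  0.1791] horiz 0.0371 yaw -14.7
top [ 0.5079 -0.054   0.115 ] [ 0.4736 -0.047   0.1791] horiz 0.035 yaw -11.5
side [ 0.5133 -0.0545  0.115 ] [ 0.4777 -0.0407  0.1791] horiz 0.0381 yaw -21.2
0.01 0.1205 0.1797 [-17.17 -16.95] [ 0.5095 -0.0532  0.01  ]
0.015 0.1194 0.1781 [-17.17 -16.95] [ 0.5096 -0.0539  0.015 ]
0.02 0.1183 0.1765 [-17.17 -16.95] [ 0.5098 -0.0547  0.02  ]
wheel [ 0.5153 -0.3376  0.044 ] [ 0.5136 -0.3377  0.044 ]
collar [0.4232 0.2586 0.022 ] [0.4209 0.2589 0.022 ]
```

Estimates: seat (0.510,-0.054), head yaw -17°; wheel (0.5145,-0.3377), collar (0.422,0.2588). I'll pick up the wheel.

Request:
step_arm:
  steps:
    - [15, -29, -16, 0, 0, -0.035]
    - [15, -29, -16, 0, 0, 0]
    - [15, -29, -16, 0, 0, 0]
    - [15, -29, -16, 0, 0, 0]
    - [15, -29, -16, 0, 0, 0]
    - [15, -29, -16, 0, 0, 0]
    - [15, -29, -16, 0, 0, 0]
    - [15, -29, -16, 0, 0, 0]
    - [0, 0, -31, 0, 0, 0]
    - [0, 0, -31, 0, 0, 0]
    - [0, 0, -31, 0, 0, 0]
    - [0, 0, -31, 0, 0, 0]
    - [0, 0, -31, 0, 0, 0]
    - [0, 0, -31, 0, 0, 0]
    - [0, 0, -31, 0, 0, 0]
    - [0, 0, -10, 0, 0, 0]
    - [0, 0, -10, 0, 0, 0]
    - [0, 0, -10, 0, 0, 0]
    - [0, 0, -10, 0, 0, 0]
    - [0, 0, -8, 0, 0, 0]

```text
clock: 3.48
position: [0.5153, -0.3386, 0.0199]
ee_rot: [3.106, -0.467, 0.002]
force: [-0.3, 0.1, -0.0]
width: 0.996
gripper_force: 0.0
```

Request:
step_arm:
  steps:
    - [0, 0, 0, 0, 0, 0]
    - [0, 0, 0, 0, 0, 0]
    - [0, 0, 0, 0, 0, 0]
    - [0, 0, 0, 0, 0, 0]
    - [0, 0, 0, 0, 0, 0]
    - [0, 0, 0, 0, 0, 0]
    - [0, 0, 0, 0, 0, 0]
    - [0, 0, 0, 0, 0, 0]
  gripper: 0
  force: 35

```text
clock: 4.15
position: [0.5147, -0.3379, 0.0199]
ee_rot: [3.107, -0.467, 0.0]
force: [-1.2, -0.1, 2.3]
width: 0.473
gripper_force: 35.3
```

Request:
step_arm:
  steps:
    - [0, 0, 35, 0, 0, 0]
    - [0, 0, 35, 0, 0, 0]
    - [0, 0, 35, 0, 0, 0]
    - [0, 0, 35, 0, 0, 0]
    - [0, 0, 35, 0, 0, 0]
    - [0, 0, 35, 0, 0, 0]
    - [0, 0, 35, 0, 0, 0]
    - [0, 0, 35, 0, 0, 0]
    - [-6.8, 25.6, -3.9, -0.01275, -0.04175, 0]
    - [-6.8, 25.6, -3.9, -0.01275, -0.04175, 0]
    - [-6.8, 25.6, -3.9, -0.01275, -0.04175, 0]
    - [-6.8, 25.6, -3.9, -0.01275, -0.04175, 0]
    - [-6.8, 25.6, -3.9, -0.01275, -0.04175, 0]
    - [-6.8, 25.6, -3.9, -0.01275, -0.04175, 0]
    - [-6.8, 25.6, -3.9, -0.01275, -0.04175, 0]
    - [-6.8, 25.6, -3.9, -0.01275, -0.04175, 0]
    - [-6.8, 25.6, -3.9, -0.01275, -0.04175, 0]
    - [-6.8, 25.6, -3.9, -0.01275, -0.04175, 0]
    - [-6.8, 25.6, -3.9, -0.01275, -0.04175, 0]
    - [-6.8, 25.6, -3.9, -0.01275, -0.04175, 0]

```text
clock: 5.82
position: [0.432, -0.0295, 0.2526]
ee_rot: [2.93, -0.44, 0.789]
force: [0.1, -0.6, -1.7]
width: 0.471
gripper_force: 35.0
```

Request:
step_arm:
  steps:
    - [0, 0, 0, 0, 0, 0]
    - [0, 0, 0, 0, 0, 0]
    - [0, 0, 0, 0, 0, 0]
    - [0, 0, 0, 0, 0, 0]

```text
clock: 6.15
position: [0.4334, -0.0317, 0.2531]
ee_rot: [2.93, -0.442, 0.785]
force: [-0.3, -0.5, -1.4]
width: 0.47
gripper_force: 35.0
```

```bash
python3 - <<'E'
from h import *
s=observe(); M=R.from_rotvec(s['ee_rot']).as_matrix(); print(s['position'].round(4) if hasattr(s['position'],'round') else s['position'],M.round(3).tolist(),np.round(s['force'],2),s['width'])
c=cams.get_calibration('wrist'); w=cams.get_image('wrist')[...,::-1]; sd=cams.get_image('side')[...,::-1]; tp=cams.get_image('top')[...,::-1]
for n,i in (('w2',w),('s2',sd),('t2',tp)): cv2.imwrite(f'pics/{n}.png',i)
cr=lambda im,x,y,w,h: cv2.resize(im[y:y+h,x:x+w],(400,300),interpolation=cv2.INTER_CUBIC)
cv2.imwrite('pics/m3.png',np.vstack([cv2.resize(w,(400,300)),cr(sd,235,200,120,90)]).copy() if 0 else np.vstack([np.hstack([cv2.resize(w,(400,300)),cr(sd,225,180,140,105)]),np.hstack([cr(tp,240,170,120,90),cr(w,160,120,320,240)])]))
E
```

```text
[ 0.4334 -0.0317  0.2531] [[0.827, -0.295, 0.478], [-0.256, -0.955, -0.147], [0.5, -0.001, -0.866]] [-0.28 -0.54 -1.35] 0.4695380370541266
```

View pics/m3.png

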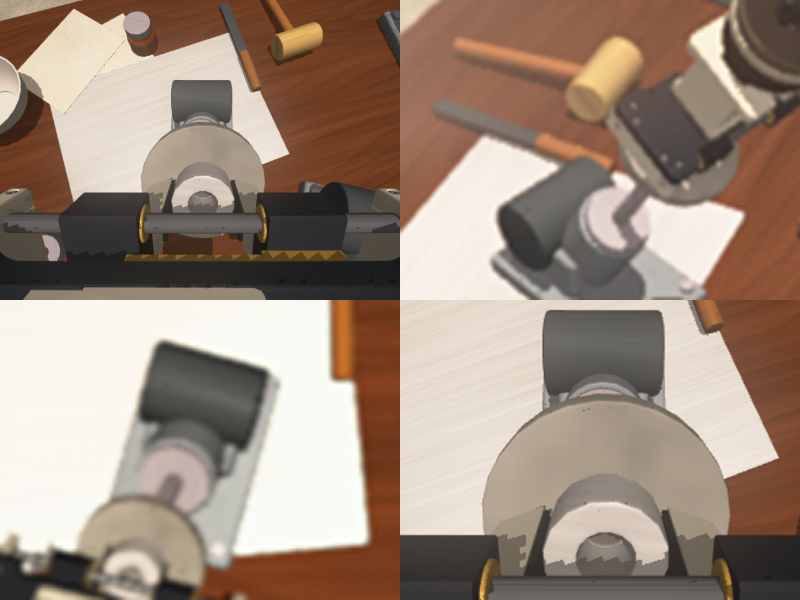

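The wheel is held square, and the spindle tip is just short of the bore. I'll check how well the wheel is centred along tool x using the hub rim in the wrist picture (hub top rim at about (324,284), bore rim top at about (324,307)).

```bash
python3 - <<'E'
from h import *
s=observe(); c=cams.get_calibration('wrist'); M=R.from_rotvec(s['ee_rot']).as_matrix(); p=np.array(s['position'])
P=lambda x,y,z: p+M@np.array([x,y,z])
h=-.024
print(proj(c,[P(.022,0,h),P(.010,0,h),P(0,.022,h),P(0,-.022,h),P(.05,0,.004),P(.021,0,h)]).round(1))
im=cv2.imread('pics/w2.png'); g=im[:,322:326].mean((1,2)); print([(i,int(v)) for i,v in enumerate(g) if 190<=i<330 and abs(g[i+1]-g[i-1])>15])
a=-M[:,2]; seat=np.array([.510,-.054,.115])
r=P(0,0,.02)-seat; print('axis pos',r@a,'off',((r-(r@a)*a)*1000).round(2))
E
```

```text
[[323.1 280.7]
 [323.1 307.2]
 [374.8 328.3]
 [271.5 328.3]
 [323.2 199.9]
 [323.1 283. ]]
[(191, 142), (192, 169), (194, 163), (195, 115), (199, 106), (200, 123), (201, 154), (258, 151), (259, 138), (280, 152), (281, 176), (282, 225), (284, 221), (285, 209), (304, 189), (305, 173), (306, 103), (315, 121), (316, 136), (318, 134), (327, 120), (328, 108), (329, 92)]
axis pos 0.13940659539026148 off [-0.44 -0.88 -0.1 ]
```

Request:
step_arm:
  steps:
    - [5.2, -0.6, -8.6, 0, 0, 0]
    - [4.8, -1.5, -8.7, 0, 0, 0]
    - [4.8, -1.5, -8.7, 0, 0, 0]
    - [4.8, -1.5, -8.7, 0, 0, 0]
    - [4.8, -1.5, -8.7, 0, 0, 0]
    - [4.8, -1.5, -8.7, 0, 0, 0]
    - [2.4, -0.7, -4.3, 0, 0, 0]
    - [2.4, -0.7, -4.3, 0, 0, 0]
    - [2.4, -0.7, -4.3, 0, 0, 0]
    - [2.4, -0.7, -4.3, 0, 0, 0]
    - [0, 0, 0, 0, 0, 0]
    - [0, 0, 0, 0, 0, 0]

```text
clock: 7.3
position: [0.4717, -0.0432, 0.1879]
ee_rot: [2.939, -0.434, 0.777]
force: [-0.7, 3.1, -3.3]
width: 0.467
gripper_force: 35.0
```

```bash
cat > st.py <<'E'
from h import *
s=observe(); M=R.from_rotvec(s['ee_rot']).as_matrix(); p=np.array(s['position']); a=np.array([-.4782,.1462,.866]); seat=np.array([.510,-.054,.115])
r=p+M[:,2]*.02-seat; f=np.array(s['force']); print('clk',s['clock'],'axis',(r@a*1000).round(1),'off',((r-(r@a)*a)*1000).round(2),'F axial',(f@a).round(1),'tool F',(M.T@f).round(1),'T',np.round(M.T@s['ft_torque'],2),'w',s['width'],s['gripper_force'],'rot',M[:,2].round(3))
E
python3 st.py
```

```text
clk 7.3 axis 63.0 off [ 1.28 -1.18  0.91] F axial -2.0 tool F [-3.  -2.7  2.1] T [ 0.63 -1.35  0.02] w 0.4670916208227637 34.99836157076061 rot [ 0.474 -0.139 -0.87 ]
```

Request:
step_arm:
  steps:
    - [0, 0, 0, 0, 0, 0]
    - [0, 0, 0, 0, 0, 0]
    - [0, 0, 0, 0, 0, 0]
    - [0, 0, 0, 0, 0, 0]

```text
clock: 7.63
position: [0.4716, -0.0437, 0.1883]
ee_rot: [2.939, -0.437, 0.779]
force: [-1.2, 7.0, -5.1]
width: 0.466
gripper_force: 35.0
```

```bash
python3 st.py; python3 - <<'E'
from h import *
w=cams.get_image('wrist')[...,::-1]; sd=cams.get_image('side')[...,::-1]
cv2.imwrite('pics/w3.png',w);cv2.imwrite('pics/s3.png',sd)
cr=lambda im,x,y,w,h: cv2.resize(im[y:y+h,x:x+w],(400,300),interpolation=cv2.INTER_CUBIC)
cv2.imwrite('pics/m4.png',np.hstack([cr(sd,245,200,100,75),cr(w,240,250,160,120)]))
E
```

```text
clk 7.6333 axis 63.3 off [ 1.4  -1.76  1.07] F axial -2.8 tool F [-5.3 -6.3  2.8] T [ 1.63 -1.85  0.03] w 0.4660434088069143 35.00264335423708 rot [ 0.475 -0.139 -0.869]
```

View pics/m4.png

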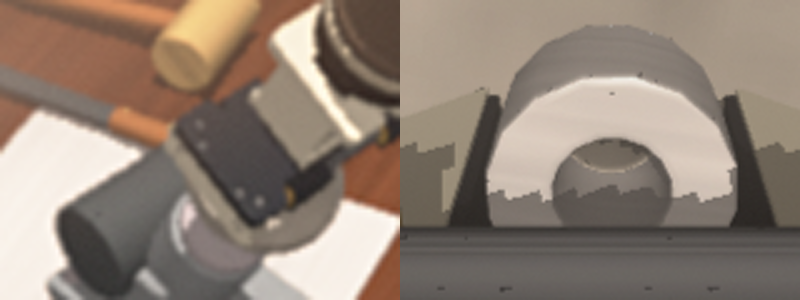

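```bash
python3 - <<'E'
from h import *
s=observe(); print({k:np.round(v,3).tolist() for k,v in s.items()})
E
```

```text
{'clock': 7.733, 'joints': [-0.035, 0.023, -0.173, 2.391, 0.756, 0.354, -2.741], 'dq': [0.002, -0.0, -0.0, -0.0, 0.0, -0.002, -0.002], 'joint_efforts': [3.372, -30.59, 3.445, -27.866, 1.986, 0.332, -0.004], 'position': [0.472, -0.044, 0.188], 'ee_rot': [2.939, -0.437, 0.779], 'force': [-0.75, 6.931, -5.284], 'ft_torque': [1.956, 1.38, 0.805], 'gripper_force': 35.003, 'width': 0.469}
```

Joint 7 is at its limit, and that is causing the lag, not the fit. The wheel is round, so I'll turn it about the spindle axis to back joint 7 off.

Request:
step_arm:
  steps:
    - [0, 0, 0, -0.043, 0.0132, 0.0779]
    - [0, 0, 0, -0.043, 0.0132, 0.0779]
    - [0, 0, 0, -0.043, 0.0132, 0.0779]
    - [0, 0, 0, -0.043, 0.0132, 0.0779]

```text
clock: 8.07
position: [0.4721, -0.0435, 0.1888]
ee_rot: [2.888, 0.098, 0.725]
force: [-1.6, 8.0, -2.0]
width: 0.474
gripper_force: 35.0
```

```bash
echo "print(np.round(s['joints'],3))">>st.py; python3 st.py
```

```text
clk 8.0667 axis 63.5 off [ 1.98 -1.62  1.36] F axial 0.2 tool F [-1.6 -8.2 -0.1] T [ 2.17 -0.99  0.04] w 0.4743912274985586 35.010657627135515 rot [ 0.474 -0.141 -0.869]
[-0.027  0.024 -0.184  2.388  0.756  0.359 -2.379]
```

Request:
step_arm:
  steps:
    - [-0.4, 0.5, -0.3, -0.045, 0.0112, 0.077]
    - [-0.4, 0.5, -0.3, -0.045, 0.0112, 0.077]
    - [-0.4, 0.4, -0.3, -0.043, 0.0132, 0.0779]
    - [-0.3, 0.4, -0.2, -0.043, 0.0132, 0.0779]
    - [0, 0, 0, -0.043, 0.0132, 0.0779]
    - [0, 0, 0, -0.043, 0.0132, 0.0779]
    - [0, 0, 0, 0, 0, 0]
    - [0, 0, 0, 0, 0, 0]

```text
clock: 8.73
position: [0.4702, -0.0436, 0.1875]
ee_rot: [2.658, 0.817, 0.612]
force: [0.1, -0.4, -2.2]
width: 0.476
gripper_force: 35.0
```

```bash
python3 st.py
```

```text
clk 8.7333 axis 63.4 off [-0.02 -1.83  0.29] F axial -2.0 tool F [-0.8 -0.5  2. ] T [ 0.59 -0.49 -0.05] w 0.4760717032053222 34.99771253205836 rot [ 0.476 -0.15  -0.867]
[-0.024  0.025 -0.2    2.395  0.801  0.365 -1.902]
```

Request:
step_arm:
  steps:
    - [0.1, 0.6, 0.1, 0, 0, 0]
    - [0.1, 0.6, 0.1, 0, 0, 0]
    - [2.4, -0.7, -4.3, 0, 0, 0]
    - [2.4, -0.7, -4.3, 0, 0, 0]
    - [2.4, -0.7, -4.3, 0, 0, 0]
    - [2.4, -0.7, -4.3, 0, 0, 0]
    - [0, 0, 0, 0, 0, 0]
    - [0, 0, 0, 0, 0, 0]

```text
clock: 9.4
position: [0.4797, -0.0441, 0.1701]
ee_rot: [2.657, 0.823, 0.61]
force: [-0.0, 0.1, -3.0]
width: 0.472
gripper_force: 35.0
```

```bash
python3 st.py
```

```text
clk 9.4 axis 43.6 off [ 0.07  0.59 -0.06] F axial -2.6 tool F [-0.9 -1.3  2.6] T [ 0.62 -0.5  -0.02] w 0.47187760239486504 34.99816878698766 rot [ 0.475 -0.149 -0.867]
[-0.038  0.076 -0.183  2.403  0.934  0.331 -2.032]
```

Request:
step_arm:
  steps:
    - [2.4, -1.0, -4.3, 0, 0, 0]
    - [2.4, -0.8, -4.3, 0, 0, 0]
    - [2.4, -0.7, -4.3, 0, 0, 0]
    - [2.4, -0.7, -4.3, 0, 0, 0]
    - [2.4, -0.7, -4.3, 0, 0, 0]
    - [2.4, -0.7, -4.3, 0, 0, 0]
    - [2.4, -0.7, -4.3, 0, 0, 0]
    - [0, 0, 0, 0, 0, 0]
    - [0, 0, 0, 0, 0, 0]

```text
clock: 10.15
position: [0.4966, -0.0493, 0.1403]
ee_rot: [2.657, 0.824, 0.611]
force: [-0.8, 1.0, -1.7]
width: 0.469
gripper_force: 35.0
```

```bash
python3 st.py
```

```text
clk 10.15 axis 9.0 off [0.4  0.44 0.15] F axial -1.0 tool F [-0.5 -1.9  1. ] T [ 0.64 -0.49  0.03] w 0.46904507523013816 34.997974298894405 rot [ 0.476 -0.149 -0.867]
[-0.073  0.163 -0.124  2.413  1.219  0.276 -2.305]
```

Request:
step_arm:
  steps:
    - [1, -0.3, -1.7, 0, 0, 0]
    - [1, -0.3, -1.7, 0, 0, 0]
    - [1, -0.3, -1.7, 0, 0, 0]
    - [0.7, -0.2, -1.3, 0, 0, 0]
    - [0.5, -0.15, -0.9, 0, 0, 0]
    - [0.5, -0.15, -0.9, 0, 0, 0]
    - [0, 0, 0, 0, 0, 0]

```text
clock: 10.73
position: [0.5008, -0.0509, 0.1319]
ee_rot: [2.656, 0.824, 0.611]
force: [-6.2, 0.6, 5.9]
width: 0.472
gripper_force: 35.0
```

```bash
python3 st.py
```

```text
clk 10.7333 axis -0.5 off [0.1  0.15 0.03] F axial 8.2 tool F [-2.5 -1.  -8.2] T [ 0.6  -0.82 -0.01] w 0.4721663161921378 35.00142521224916 rot [ 0.475 -0.149 -0.867]
[-0.081  0.188 -0.109  2.415  1.313  0.265 -2.395]
```

Contact at the seat (axial about 10 N above the free value). I'll press a little more to seat it flat.

Request:
step_arm:
  steps:
    - [0.5, -0.15, -0.9, 0, 0, 0]
    - [0.5, -0.15, -0.9, 0, 0, 0]
    - [0, 0, 0, 0, 0, 0]

```text
clock: 10.98
position: [0.5015, -0.051, 0.1311]
ee_rot: [2.655, 0.825, 0.613]
force: [-22.9, 3.2, 30.4]
width: 0.468
gripper_force: 35.0
```

```bash
python3 st.py
```

```text
clk 10.9833 axis -1.6 off [0.28 0.27 0.11] F axial 37.7 tool F [ -5.8  -1.3 -37.7] T [ 0.83 -1.52 -0.25] w 0.46759958745398383 35.00703421421349 rot [ 0.477 -0.149 -0.866]
[-0.083  0.19  -0.107  2.416  1.333  0.263 -2.415]
```

Firmly home at 38 N with a hard stop. I'll relieve the pressure, release and withdraw along the axis.

Request:
step_arm:
  steps:
    - [-0.4, 0.15, 0.8, 0, 0, 0]
    - [0, 0, 0, 0, 0, 0]

```text
clock: 11.15
position: [0.5016, -0.0508, 0.1312]
ee_rot: [2.656, 0.824, 0.612]
force: [-11.0, 3.1, 13.4]
width: 0.47
gripper_force: 35.0
```

Request:
step_arm:
  steps:
    - [0, 0, 0, 0, 0, 0]
    - [0, 0, 0, 0, 0, 0]
    - [0, 0, 0, 0, 0, 0]
    - [0, 0, 0, 0, 0, 0]
    - [-2.4, 0.7, 4.3, 0, 0, 0]
    - [-2.4, 0.7, 4.3, 0, 0, 0]
    - [-4.8, 1.5, 8.7, 0, 0, 0]
    - [-4.8, 1.5, 8.7, 0, 0, 0]
    - [-4.8, 1.5, 8.7, 0, 0, 0]
    - [-4.8, 1.5, 8.7, 0, 0, 0]
    - [-4.8, 1.5, 8.7, 0, 0, 0]
    - [-4.8, 1.5, 8.7, 0, 0, 0]
    - [-4.8, 1.5, 8.7, 0, 0, 0]
    - [-4.8, 1.5, 8.7, 0, 0, 0]
    - [-4.8, 1.5, 8.7, 0, 0, 0]
    - [0, 0, 0, 0, 0, 0]
    - [0, 0, 0, 0, 0, 0]
  gripper: 0.85

```text
clock: 12.57
position: [0.4543, -0.036, 0.2182]
ee_rot: [2.656, 0.824, 0.613]
force: [0.4, 0.2, 0.8]
width: 0.851
gripper_force: 0.0
```

```bash
python3 st.py; python3 - <<'E'
from h import *
c=cams.get_calibration('wrist'); w=cams.get_image('wrist')[...,::-1]; sd=cams.get_image('side')[...,::-1]
cv2.imwrite('pics/w4.png',w);cv2.imwrite('pics/s4.png',sd); np.save('w4.npy',c,allow_pickle=True)
cv2.imwrite('pics/m5.png',np.hstack([cv2.resize(sd[200:290,235:355],(400,300),interpolation=cv2.INTER_CUBIC),cv2.resize(w,(400,300))]))
E
```

```text
clk 12.5667 axis 98.6 off [1.   0.57 0.45] F axial 0.6 tool F [ 0.7  0.4 -0.6] T [ 0.47 -0.32  0.01] w 0.8507661375556382 0.0 rot [ 0.477 -0.149 -0.866]
[-0.033 -0.06  -0.213  2.375  0.618  0.444 -1.73 ]
```

View pics/m5.png

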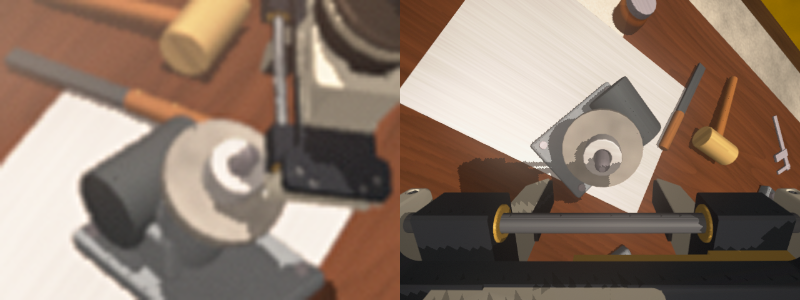

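The wheel is flat on the flange and the rod stands through the hub. Now the collar.

Request:
step_arm:
  steps:
    - [-9.6, 2.9, 17.3, 0, 0, 0]
    - [-1.9, 24.3, 0, 0.01275, 0.04175, 0]
    - [-1.9, 24.3, 0, 0.01275, 0.04175, 0]
    - [-1.9, 24.3, 0, 0.01275, 0.04175, 0]
    - [-1.9, 24.3, 0, 0.01275, 0.04175, 0]
    - [-1.9, 24.3, 0, 0.01275, 0.04175, 0]
    - [-1.9, 24.3, 0, 0.01275, 0.04175, 0]
    - [-1.9, 24.3, 0, 0.01275, 0.04175, 0]
    - [-1.9, 24.3, 0, 0.01275, 0.04175, 0]
    - [-1.9, 24.3, 0, 0.01275, 0.04175, 0]
    - [-1.9, 24.3, 0, 0.01275, 0.04175, 0]
    - [-1.9, 24.3, 0, 0.01275, 0.04175, 0]
    - [-1.9, 24.3, 0, 0.01275, 0.04175, 0]
    - [0, 0, -30, 0, 0, 0]
    - [0, 0, -30, 0, 0, 0]
    - [0, 0, -30, 0, 0, 0]
    - [0, 0, -30, 0, 0, 0]
    - [0, 0, 0, 0, 0, 0]
    - [0, 0, 0, 0, 0, 0]
    - [0, 0, 0, 0, 0, 0]
  gripper: 1

```text
clock: 14.33
position: [0.4221, 0.2589, 0.116]
ee_rot: [2.999, 0.932, -0.005]
force: [0.1, 0.0, 0.1]
width: 0.999
gripper_force: 0.0
```

```bash
python3 - <<'E'
from h import *
s=observe(); c=cams.get_calibration('wrist'); w=cams.get_image('wrist')[...,::-1]; cv2.imwrite('pics/w5.png',w)
M=R.from_rotvec(s['ee_rot']).as_matrix(); print(np.round(s['position'],4),M.round(3).tolist(),np.round(s['joints'],3))
m=((w.min(2)>150)*255).astype(np.uint8); print('pred',proj(c,[[.422,.2588,.022]]).round(1))
for q in cv2.findContours(m,cv2.RETR_CCOMP,cv2.CHAIN_APPROX_NONE)[0]:
    if len(q)>40:
        e=cv2.fitEllipse(q); print(np.round(e[0],1),np.round(e[1],1),onplane(c,e[0],.022).round(4))
E
```

```text
[0.4221 0.2589 0.116 ] [[0.824, 0.567, -0.003], [0.567, -0.824, -0.002], [-0.003, 0.0, -1.0]] [-0.353  0.393 -0.393  1.988  0.205  0.802 -1.831]
pred [[325.6 244.7]]
[551.5 184.8] [207.4 350.1] [0.5483 0.1531 0.022 ]
```

```bash
python3 - <<'E'
from h import *
w=cv2.imread('pics/w5.png'); c=cams.get_calibration('wrist')
S=cv2.cvtColor(w,cv2.COLOR_BGR2HSV)[...,1]
m=((S<75)*255).astype(np.uint8); m=cv2.morphologyEx(m,cv2.MORPH_OPEN,np.ones((3,3)))
for q in cv2.findContours(m,cv2.RETR_CCOMP,cv2.CHAIN_APPROX_NONE)[0]:
    if len(q)>40:
        e=cv2.fitEllipse(q)
        if abs(e[0][0]-325)<80 and abs(e[0][1]-245)<80: print(np.round(e[0],1),np.round(e[1],1),onplane(c,e[0],.022).round(4))
print(S[245,230:420:6].tolist(), w[245,230:420:6].max(1).tolist())
E
```

```text
[325.5 239.3] [78.8 80.2] [0.4257 0.2614 0.022 ]
[325.5 238.5] [18.8 24.5] [0.4263 0.2618 0.022 ]
[395.7 286.6] [416.4 705.1] [0.425  0.1954 0.022 ]
[168, 170, 167, 168, 162, 156, 165, 162, 162, 148, 30, 27, 29, 28, 34, 141, 145, 112, 31, 26, 30, 28, 29, 139, 142, 140, 137, 129, 131, 116, 35, 33] [73, 75, 78, 76, 74, 75, 79, 77, 74, 74, 119, 115, 116, 118, 83, 78, 74, 75, 81, 116, 118, 118, 116, 77, 79, 80, 80, 81, 84, 88, 145, 146]
```

```bash
python3 - <<'E'
from h import *
w=cv2.imread('pics/w5.png'); c=cams.get_calibration('wrist')
S=cv2.cvtColor(w,cv2.COLOR_BGR2HSV)[...,1]; col=S[180:310,324:328].mean(1); tr=[180+i for i in range(129) if (col[i]<80)!=(col[i+1]<80)]
d=np.array([.824,.567,0])
for v in tr: 
    for z in (0,.022): P=onplane(c,(325.5,v+.5),z); print(v,z,((P-[.422,.2588,z])@d*1000).round(1))
print(w[190:210,325].max(1).tolist())
E
```

```text
198 0 30.8
198 0.022 34.9
229 0 6.0
229 0.022 12.1
247 0 -9.1
247 0.022 -1.8
279 0 -37.1
279 0.022 -27.5
[74, 75, 74, 77, 75, 75, 75, 74, 77, 87, 86, 88, 89, 91, 103, 126, 122, 122, 120, 119]
```

Request:
step_arm:
  steps:
    - [1.1, 0.7, -20, 0, 0, 0]
    - [0, 0, -20, 0, 0, 0]
    - [0, 0, -20, 0, 0, 0]
    - [0, 0, -20, 0, 0, 0]
    - [0, 0, -10, 0, 0, 0]
    - [0, 0, -10, 0, 0, 0]
    - [0, 0, -8, 0, 0, 0]
    - [0, 0, -4, 0, 0, 0]
    - [0, 0, -1.5, 0, 0, 0]
    - [0, 0, 0, 0, 0, 0]

```text
clock: 15.22
position: [0.4228, 0.2594, 0.0019]
ee_rot: [2.999, 0.932, -0.005]
force: [-1.0, 0.9, 0.8]
width: 1.0
gripper_force: 0.0
```

Request:
step_arm:
  steps:
    - [0, 0, 0, 0, 0, 0]
    - [0, 0, 0, 0, 0, 0]
    - [0, 0, 0, 0, 0, 0]
    - [0, 0, 0, 0, 0, 0]
    - [0, 0, 0, 0, 0, 0]
    - [0, 0, 0, 0, 0, 0]
    - [0, 0, 0, 0, 0, 0]
  gripper: 0
  force: 35

```text
clock: 15.8
position: [0.4228, 0.2592, 0.0018]
ee_rot: [2.999, 0.932, -0.005]
force: [-0.4, -0.4, 3.4]
width: 0.642
gripper_force: 35.0
```

Request:
step_arm:
  steps:
    - [0, 0, 33, 0, 0, 0]
    - [0, 0, 33, 0, 0, 0]
    - [0, 0, 33, 0, 0, 0]
    - [0, 0, 33, 0, 0, 0]
    - [0, 0, 33, 0, 0, 0]
    - [0, 0, 33, 0, 0, 0]
    - [0, 0, 33, 0, 0, 0]
    - [1.6, -24.4, 0.4, -0.01275, -0.04175, 0]
    - [1.6, -24.4, 0.4, -0.01275, -0.04175, 0]
    - [1.6, -24.4, 0.4, -0.01275, -0.04175, 0]
    - [1.6, -24.4, 0.4, -0.01275, -0.04175, 0]
    - [1.6, -24.4, 0.4, -0.01275, -0.04175, 0]
    - [1.6, -24.4, 0.4, -0.01275, -0.04175, 0]
    - [1.6, -24.4, 0.4, -0.01275, -0.04175, 0]
    - [1.6, -24.4, 0.4, -0.01275, -0.04175, 0]
    - [1.6, -24.4, 0.4, -0.01275, -0.04175, 0]
    - [1.6, -24.4, 0.4, -0.01275, -0.04175, 0]
    - [1.6, -24.4, 0.4, -0.01275, -0.04175, 0]
    - [1.6, -24.4, 0.4, -0.01275, -0.04175, 0]

```text
clock: 17.38
position: [0.441, -0.0347, 0.2372]
ee_rot: [2.655, 0.824, 0.612]
force: [1.4, -0.3, -1.7]
width: 0.644
gripper_force: 35.0
```

Request:
step_arm:
  steps:
    - [0, 0, 0, 0, 0, 0]
    - [0, 0, 0, 0, 0, 0]
    - [0, 0, 0, 0, 0, 0]
    - [0, 0, 0, 0, 0, 0]

```text
clock: 17.72
position: [0.4423, -0.0326, 0.2377]
ee_rot: [2.656, 0.826, 0.612]
force: [-0.8, -0.2, -2.7]
width: 0.642
gripper_force: 35.0
```

```bash
sed -i 's/\*\.02-seat/*.002-seat/' st.py; python3 st.py; python3 - <<'E'
from h import *
s=observe(); c=cams.get_calibration('wrist'); w=cams.get_image('wrist')[...,::-1]; cv2.imwrite('pics/w6.png',w)
M=R.from_rotvec(s['ee_rot']).as_matrix(); p=np.array(s['position']); P=lambda x,y,z: p+M@np.array([x,y,z])
print('rim,bore pred',proj(c,[P(.03,0,-.02),P(.01,0,-.02),P(-.01,0,-.02)]).round(1))
v=w[:,322:326].mean((1,2)); print([(i,int(v[i])) for i in range(200,400) if abs(v[i+1]-v[i-1])>15])
cv2.imwrite('pics/m6.png',cv2.resize(w[120:420,120:520],(800,600)))
E
```

```text
clk 17.7167 axis 139.7 off [ 0.04  0.67 -0.09] F axial -2.0 tool F [-1.5 -1.3  2. ] T [ 0.63 -0.44 -0.  ] w 0.641632750829995 34.9993887450546 rot [ 0.476 -0.148 -0.867]
[-0.033 -0.115 -0.221  2.36   0.524  0.501 -1.64 ]
rim,bore pred [[326.8 259.4]
 [326.7 303.3]
 [326.6 343.8]]
[(206, 149), (207, 120), (213, 137), (214, 207), (227, 203), (228, 169), (229, 97), (260, 115), (261, 136), (262, 177), (263, 200), (293, 168), (294, 152), (295, 136), (296, 120), (302, 121), (303, 183), (304, 228), (308, 226), (309, 190), (310, 124), (311, 87), (340, 71), (343, 66), (344, 72), (348, 81), (373, 89), (374, 110), (375, 132), (376, 156), (377, 151), (378, 132), (379, 116), (380, 108), (381, 78), (398, 64)]
```

View pics/m6.png

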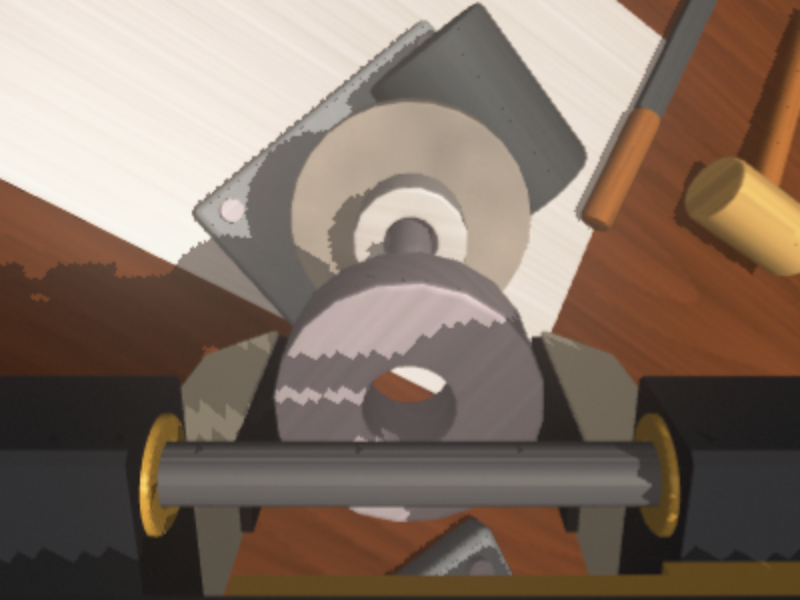

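The collar is gripped level and centred to about 1 mm (rim at row 262, predicted 259). I'll slide it down.

Request:
step_arm:
  steps:
    - [4.8, -1.9, -8.7, 0, 0, 0]
    - [4.8, -1.5, -8.7, 0, 0, 0]
    - [4.8, -1.5, -8.7, 0, 0, 0]
    - [4.8, -1.5, -8.7, 0, 0, 0]
    - [4.8, -1.5, -8.7, 0, 0, 0]
    - [2.4, -0.7, -4.3, 0, 0, 0]
    - [2.4, -0.7, -4.3, 0, 0, 0]
    - [2.4, -0.7, -4.3, 0, 0, 0]
    - [2.4, -0.7, -4.3, 0, 0, 0]
    - [0, 0, 0, 0, 0, 0]
    - [0, 0, 0, 0, 0, 0]
    - [0, 0, 0, 0, 0, 0]

```text
clock: 18.77
position: [0.4756, -0.0438, 0.1769]
ee_rot: [2.656, 0.825, 0.611]
force: [-0.7, 0.6, -1.8]
width: 0.638
gripper_force: 35.0
```

```bash
python3 st.py
```

```text
clk 18.7667 axis 69.5 off [-0.16 -0.26 -0.04] F axial -1.1 tool F [-0.8 -1.5  1.1] T [ 0.62 -0.48  0.02] w 0.6382148498621096 34.99956887215376 rot [ 0.476 -0.148 -0.867]
[-0.006  0.057 -0.217  2.399  0.882  0.344 -1.978]
```

Request:
step_arm:
  steps:
    - [2.4, -0.7, -4.3, 0, 0, 0]
    - [2.4, -0.7, -4.3, 0, 0, 0]
    - [2.4, -0.7, -4.3, 0, 0, 0]
    - [2.4, -0.7, -4.3, 0, 0, 0]
    - [0.7, -0.2, -1.3, 0, 0, 0]
    - [0.7, -0.2, -1.3, 0, 0, 0]
    - [0, 0, 0, 0, 0, 0]
    - [0, 0, 0, 0, 0, 0]

```text
clock: 19.43
position: [0.4864, -0.0474, 0.1572]
ee_rot: [2.656, 0.824, 0.611]
force: [0.2, -1.0, -1.6]
width: 0.637
gripper_force: 35.0
```

```bash
python3 st.py
```

```text
clk 19.4333 axis 46.7 off [-0.25 -0.53 -0.05] F axial -1.7 tool F [-0.9  0.3  1.7] T [ 0.59 -0.5  -0.05] w 0.6367136930530517 34.99936401844025 rot [ 0.476 -0.149 -0.867]
[-0.025  0.114 -0.185  2.408  1.056  0.306 -2.145]
```

Request:
step_arm:
  steps:
    - [0.5, -0.15, -0.9, 0, 0, 0]
    - [0.5, -0.15, -0.9, 0, 0, 0]
    - [0.5, -0.15, -0.9, 0, 0, 0]
    - [0.5, -0.15, -0.9, 0, 0, 0]
    - [0, 0, 0, 0, 0, 0]

```text
clock: 19.85
position: [0.4882, -0.0479, 0.1541]
ee_rot: [2.655, 0.824, 0.613]
force: [-16.3, 2.7, 20.5]
width: 0.641
gripper_force: 35.0
```

```bash
python3 st.py
```

```text
clk 19.85 axis 43.2 off [-0.21 -0.56 -0.02] F axial 26.0 tool F [ -4.2  -1.6 -26. ] T [ 0.95 -1.23  0.09] w 0.6408455713205752 35.006956458091736 rot [ 0.477 -0.149 -0.866]
[-0.03   0.123 -0.178  2.41   1.092  0.3   -2.181]
```

Hard stop at 43.2 mm with 26 N, so the collar is home on the hub. I'll push slightly more, then relieve, release and withdraw.

Request:
step_arm:
  steps:
    - [0.2, -0.1, -0.4, 0, 0, 0]
    - [0, 0, 0, 0, 0, 0]
    - [-0.4, 0.15, 0.8, 0, 0, 0]
    - [0, 0, 0, 0, 0, 0]

```text
clock: 20.18
position: [0.4882, -0.0479, 0.1542]
ee_rot: [2.656, 0.824, 0.612]
force: [-10.1, 2.0, 12.5]
width: 0.643
gripper_force: 35.0
```

Request:
step_arm:
  steps:
    - [0, 0, 0, 0, 0, 0]
    - [0, 0, 0, 0, 0, 0]
    - [0, 0, 0, 0, 0, 0]
    - [0, 0, 0, 0, 0, 0]
    - [-2.4, 0.7, 4.3, 0, 0, 0]
    - [-2.4, 0.7, 4.3, 0, 0, 0]
    - [-4.8, 1.5, 8.7, 0, 0, 0]
    - [-4.8, 1.5, 8.7, 0, 0, 0]
    - [-4.8, 1.5, 8.7, 0, 0, 0]
    - [-4.8, 1.5, 8.7, 0, 0, 0]
    - [-4.8, 1.5, 8.7, 0, 0, 0]
    - [-4.8, 1.5, 8.7, 0, 0, 0]
    - [-4.8, 1.5, 8.7, 0, 0, 0]
    - [-4.8, 1.5, 8.7, 0, 0, 0]
    - [-4.8, 1.5, 8.7, 0, 0, 0]
    - [-4.8, 1.5, 8.7, 0, 0, 0]
    - [-4.8, 1.5, 8.7, 0, 0, 0]
    - [0, 0, 0, 0, 0, 0]
    - [0, 0, 0, 0, 0, 0]
  gripper: 0.95

```text
clock: 21.77
position: [0.4309, -0.0301, 0.2583]
ee_rot: [2.656, 0.824, 0.613]
force: [-0.4, -0.2, 0.5]
width: 0.955
gripper_force: 0.0
```

```bash
python3 st.py; python3 - <<'E'
from h import *
w=cams.get_image('wrist')[...,::-1]; sd=cams.get_image('side')[...,::-1]
cv2.imwrite('pics/m7.png',np.hstack([cv2.resize(sd[200:290,235:355],(400,300),interpolation=cv2.INTER_CUBIC),cv2.resize(w[60:330,200:560],(400,300))]))
E
```

```text
clk 21.7667 axis 163.4 off [ 0.04 -0.3   0.07] F axial 0.6 tool F [-0.3  0.2 -0.6] T [ 0.41 -0.35  0.04] w 0.9550538700503433 0.0 rot [ 0.477 -0.149 -0.866]
[-0.033 -0.169 -0.228  2.341  0.451  0.562 -1.571]
```

View pics/m7.png

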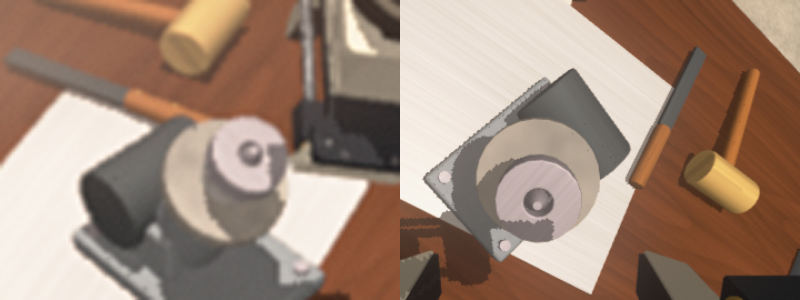

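The collar sits flat on the hub with the spindle tip standing out of its bore, and the gripper is clear.

```bash
python3 -c "
from cell import job
print(job.sign_off())"
```

```text
the job is handed in; nothing more can be done
None
```

The wheel went home against the flange (hard stop at 38 N), then the collar went home on its hub (hard stop at 26 N), and I handed the job in at about 22 s; joint 7 briefly read -2.741 against its -2.74 limit, and sign-off returned no verdict.

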